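# Stop a welding fixture base from rocking

## Task

The square fixture base on the welding bench rocks because one of its two T-bar levelling jacks is slack: it is the one whose bar is turned well off the plate's diagonal. Turn that jack's bar clockwise (seen from above) until the bar lies along the diagonal and points at the other jack, so that all four feet carry load, and let go. Leave the other jack as it is and do not shove the base from its place.

Things in the scene. Friction and masses are not known exactly. Their poses are not given: they have to be found in the camera images.
- base: Loose dark steel plate, 180 x 180 x 12 mm, 4.7 kg in all, on four feet, top 42 mm above the bench. Origin: bench level under its centre; x, y along its edges, z up. T-bar jacks at corners (+70, +70) mm (slack) and (-70, -70) (snug); hex bolts with fixed feet at (+70, -70) and (-70, +70). A workpiece against a stop block near the middle reaches 48 mm above the plate.
- slack_jack_bar (a point): Grip point of the slack jack, on its turning axis, 87 mm above the bench. The aluminium bar is 64 mm long, 14 wide and 30 high (70 to 100 mm above the bench) on a slim steel hub. Site axes: x along the bar, y across it, z up. The bar turns in place (it rises about 1 mm as the foot takes load); only the foot below runs up and down.
- slack_jack (a joint): Turn of the slack jack in rad, growing clockwise from above, stops at 0 and 2.3. Starts at 0 to 0.35; at 1.25 the bar lies along the plate's diagonal. Each rad lowers the foot 4 mm: it meets the bench at about 0.75; all feet are loaded from about 0.9 to 1.6; well beyond, the base is lifted off the bolt feet and rocks again. Turns against 0.15 N m and stays where left.
- snug_jack (a joint): Turn of the other, like jack, in rad, clockwise positive. It is right as it is: 0, its bar along the plate's diagonal. To be left alone.
- slack_foot: Springy rubber foot (34 mm across, 12 mm high; gives 1 mm per 10 N) under the slack jack, at first 1 to 3 mm clear of the bench. Origin: centre of its underside.
- snug_foot: The like rubber foot under the snug jack. Origin: centre of its underside.
- bolt_foot_1: Fixed ball-ended steel foot (24 mm across) under the bolt at (+70, -70) mm of the base. Origin: its lowest point.
- bolt_foot_2: Fixed ball-ended steel foot (24 mm across) under the bolt at (-70, +70) mm of the base. Origin: its lowest point.

How it is judged (in metres and radians):
At the end, for the whole second after the job is handed in: All four feet of the base press on the bench with more than 1.5 N each and the base is at rest (slower than 10 mm/s) (contact force between each of slack_foot, snug_foot, bolt_foot_1, bolt_foot_2 and anything else above 1.5 N and linear speed of base below 0.01 m/s); the robot touches nothing.
It fails at once if the snug jack is turned by more than 0.3 rad (value of joint snug_jack above 0.3 rad or value of joint snug_jack below -0.3 rad).
It fails at once if the base is shoved more than 40 mm from its place (distance of base from where it was at the start of the episode above 0.04 m).
It also fails if it takes over 32 s, if anything falls off the work surface, if the arm or the gripper's body presses on something with over 40 N, if the wrist force passes 120 N, or if a joint passes its speed limit or range.

## Robot

A 6-joint arm with a two-finger parallel gripper is mounted at the origin on the work surface. World frame = base frame: x ahead of the robot, y to its left, z up, the work surface at z = 0. Lengths are in m, angles in degrees, forces in N, time in s.
With the tool pointing down it reaches from about 0.35 to 0.875 m from the base axis. Payload 4.2 kg.
Tool frame: the origin (TCP) lies at the very end of the fingers, on their centre line; the grasp point (between the pads) lies 19 mm behind it; z points along the fingers, y is the line along which they close (so a half turn about z gives the same grasp; the last joint's range is limited). The gripper opens to 87 mm and grips with 3 to 60 N. Pads are 19 mm wide; open, the fingers measure 117 mm over their backs; the gripper's body (75 mm by 190 mm) begins 51 mm behind the grasp point.
Start: joints at [89.702, 22.042, 0.453, 0, -68.411, -14.817], TCP at [0.163, 0.603, 0.223] pointing down, gripper open.
Joint ranges: [-179.83, 179.83], [-69.29, 118.12], [-61.27, 80.66], [-181.25, 117.63], [-171.15, -9.14], [-177.46, 177.46]. Speed limits (degrees/s): [159.86, 159.86, 180, 180, 180, 180].

## Interface

Orientations are given as a 3x3 rotation matrix whose columns are the frame's x, y, z axes.
In Python, from station import sense, cams, r gives the robot as it stands. The module is installed in compiled form; this text tells all that it offers.
- The arm moves only by the tool step_arm, never from a script. Its argument "targets" is text: rows parted by semicolons, each of 4 numbers parted by spaces: the shift along the tool's x, y, z in cm, then the turn about the tool's z in degrees. In form: x y z turn; .... A call has 1 to 12 rows; each row shifts and turns the commanded pose from where the row before left it, along the tool's axes as they then stand; what a row does not reach is not made up. A row lasts 1/12 s, in which the tool goes at most 41.7 mm and 7.16 degrees, less where a joint would pass 70% of its speed; a pose out of reach is approached as far as the arm can. A call with a gripper value outside its range is refused whole. "claw" is the finger opening in cm, from 0 to 8.7, set as the call begins (left out, the last holds). The fingers move at their own pace and stop on an object; the grip force is fixed at half the most. Time passes only in rows, so rows that do not move let the fingers close. It gives the time, the measured TCP pose, the force, the opening and the grip force at its end, in the units of the state.
- sense(): the state, without advancing time (a new reading comes with each control period).
- cams.capture(name): name is "scene" or "top"; returns a dict with "frame" (384x512x3 uint8, blue, green, red), "vertical_fov" (degrees; the focal length in pixels is half the picture's height over the tangent of half this angle, whatever the lens; pixels are square), "cx", "cy" (the principal point, pixels), "dist_coeffs" ([k1, k2, p1, p2, k3] as OpenCV has them; the pictures are not rectified), "eye" and "rotation" of the camera in the world. Camera axes: x right, y down, z forward; pixel columns grow to the right and rows downward; lengths in m; the calibration is good to about 2 mm. A picture is of the moment at which its call begins. There is no depth.
- r.finish_job(): hands the job in; it is judged then, once.
The state is a dict: "time_s": time; "joints": joint angles; "joint_velocities": joint speeds; "effort": joint torques, N m; "tcp_pos": TCP position; "ee_rot": TCP orientation; "wrist_force": force on the tool from outside, world axes, zero at the start; "moment": the same for the moment, N m; "gripper_width": opening from 0.0 (shut) to 1.0 (fully open); "gripper_force": force on a finger pad.
Only numpy, scipy, OpenCV 4.12 (cv2) and the standard library are available. Lean on these libraries where they do the work, as an engineer would, in place of code of your own. Each camera call takes 0.05 s, during which the arm holds its last target. There are 200 camera calls.

## Working session

There is one attempt and no reset: what is moved stays moved. The work goes in short steps, Python scripts to look and compute and a tool call to move; the robot and the scene stay as the last step left them, time stands still between calls to the robot, and variables do not carry over. Pictures are saved under pics/ and viewed, at most 10 in all, crops included, and the job is handed in when it is done.

Besides the shell and the picture viewer there is one more tool, called after "Request:" in YAML: its name, and indented under it one key for each argument. step_arm: Moves the arm, as the interface text tells. Its arguments: {"type":"object","properties":{"targets":{"type":"string"},"claw":{"type":"number"}},"required":["targets"]}

```bash
mkdir -p pics
cat > h.py <<'E'
import numpy as np, cv2
from station import sense, cams, r
def K(c):
    f=c["frame"].shape[0]/2/np.tan(np.radians(c["vertical_fov"]/2))
    return np.array([[f,0,c["cx"]],[0,f,c["cy"]],[0,0,1]])
def ray(c,uv,z):
    p=cv2.undistortPoints(np.array([[uv]],float),K(c),np.array(c["dist_coeffs"],float))[0,0]
    d=np.array(c["rotation"])@[p[0],p[1],1]; e=np.array(c["eye"])
    return e+d*(z-e[2])/d[2]
E
python3 - <<'E'
from h import *
import pickle
for n in("scene","top"):
    c=cams.capture(n); pickle.dump(c,open(n+".pkl","wb")); print(n,c["eye"],c["vertical_fov"])
    cv2.imwrite(f"pics/{n}0.png",cv2.resize(c["frame"],(800,600),interpolation=cv2.INTER_CUBIC))
s=sense(); print(s["tcp_pos"],s["ee_rot"],s["time_s"])
E
```

```text
scene [ 1.00926421 -0.29880447  0.43788685] 44.068657274989974
top [0.41739611 0.04287047 0.82366098] 43.05768478519809
[0.16280369 0.60286633 0.22157118] [[ 9.65373478e-01 -2.60871385e-01 -4.10639860e-04]
 [-2.60871684e-01 -9.65371522e-01 -1.94669362e-03]
 [ 1.11416634e-04  1.98641070e-03 -9.99998021e-01]] 0.1
```

View pics/top0.png

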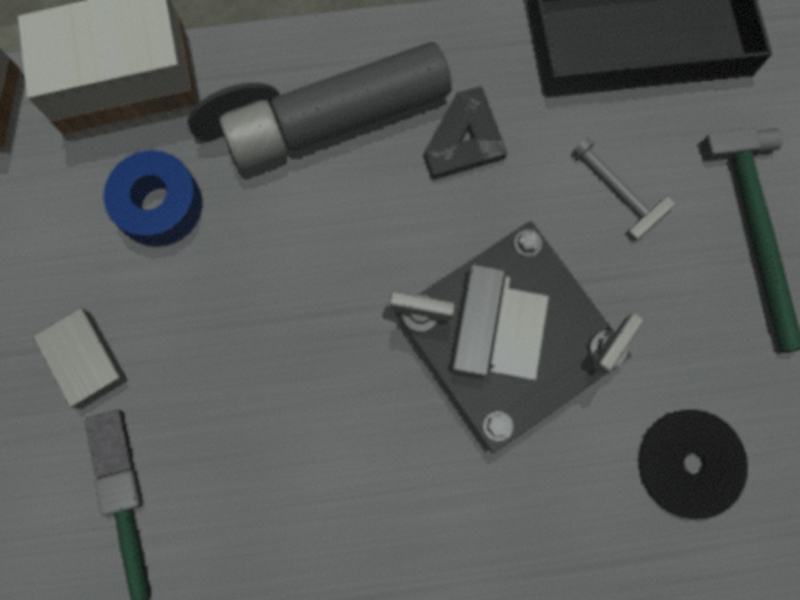

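View pics/scene0.png

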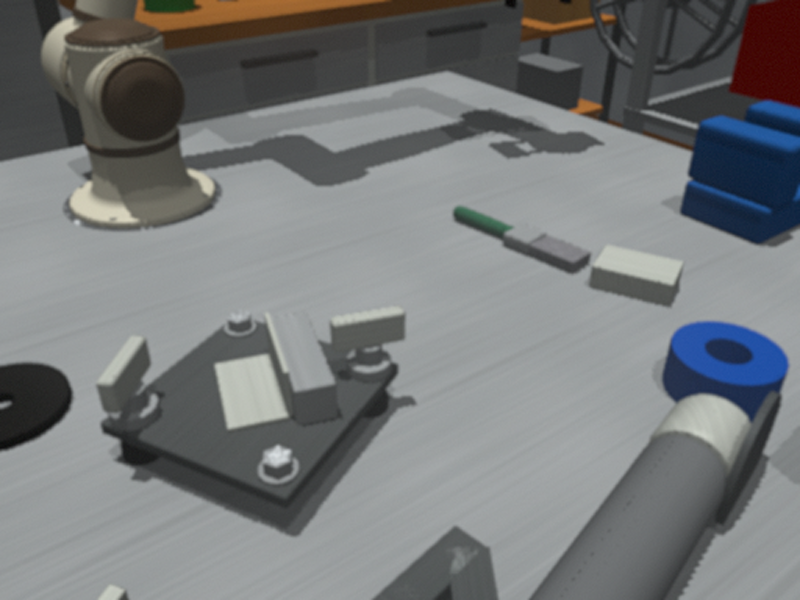

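The top view shows the snug bar at left (422,304), lying along the diagonal. The slack bar is at right, about (621,342), some 65° off it. I'll enlarge the slack bar.

Run:
```python
import pickle,cv2
a=pickle.load(open("top.pkl","rb"))["frame"][190:250,240:420]
cv2.imwrite("pics/crop1.png",cv2.resize(a,None,fx=4.4,fy=4.4,interpolation=cv2.INTER_CUBIC))
```

```text
(no output)
```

View pics/crop1.png

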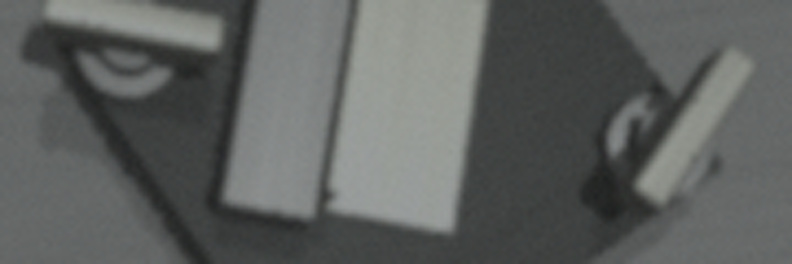

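The slack bar's top face has its corners at crop (733,47), (755,63), (660,207) and (634,188). The snug bar's centre is at 800-scale (422,304).

Run:
```python
from h import *
import pickle
c=pickle.load(open("top.pkl","rb"))
P=np.array([ray(c,((u+.5)/4.4+240-.5,(v+.5)/4.4+190-.5),.1) for u,v in[(733,47),(755,63),(660,207),(634,188)]])
print(P); ctr=P.mean(0); a=(P[0]+P[1]-P[2]-P[3])/2; print("ctr",ctr,"len",np.linalg.norm(a),"ang",np.degrees(np.arctan2(a[1],a[0])))
s=ray(c,(422/1.5625,304/1.5625),.1); d=s-ctr; print("snug",s,np.linalg.norm(d),"diag",np.degrees(np.arctan2(d[1],d[0])))
b=[ray(c,(u/1.5625,v/1.5625),.05) for u,v in[(528,241),(498,426)]]; e=b[0]-b[1]
print("bolts",b,np.linalg.norm(e),np.degrees(np.arctan2(e[1],e[0])), "mid",(b[0]+b[1])/2,(s+ctr)/2)
q=sense(); R=np.array(q["ee_rot"]); print(np.degrees(np.arctan2(R[1,1],R[0,1])), R.T@(ctr-q["tcp_pos"])*100, q["joints"])
```

```text
[[ 0.53785161 -0.21110387  0.1       ]
 [ 0.53128091 -0.21769965  0.1       ]
 [ 0.48606521 -0.175248    0.1       ]
 [ 0.49367797 -0.16752503  0.1       ]]
ctr [ 0.51221892 -0.19289414  0.1       ] len 0.062031640658214156 ang -43.903061169174435
snug [ 0.57309456 -0.00536482  0.1       ] 0.197162595052172 diag 72.0155686219074
bolts [array([ 0.63768941, -0.1299805 ,  0.05      ]), array([ 0.44907316, -0.06796981,  0.05      ])] 0.1985482720324165 -18.199130081334207 mid [ 0.54338129 -0.09897515  0.05      ] [ 0.54265674 -0.09912948  0.1       ]
-105.12180386276918 [54.48940289 67.68105651 12.29765608] [ 8.97030713e+01  2.20871514e+01  3.88912633e-01 -2.46806215e-02
 -6.84134209e+01 -1.48157663e+01]
```

The bar is centred at about (0.512, -0.193) at -44°. The diagonal runs at -108°, so it needs about 64° clockwise. Moving over it now.

Request:
step_arm:
  targets: "1 1 0 0;2.4 2.3 0 0;2.9 2.7 0 0;2.9 2.7 0 0;2.9 2.7 0 0;2.9 2.7 0 0;2.9 2.7 0 0;2.9 2.7 0 0;2.9 2.7 0 0;2.9 2.7 0 0;2.9 2.7 0 0;2.9 2.7 0 0"
  claw: 5

```text
time_s: 1.1
tcp_pos: [0.397, 0.2244, 0.2225]
ee_rot: [[0.966, -0.26, -0.0], [-0.26, -0.966, 0.0], [-0.0, 0.0, -1.0]]
wrist_force: [0.2, 0.8, 0.6]
gripper_width: 0.574
gripper_force: 0.0
```

Request:
step_arm:
  targets: "2 3 0 0;2 3.2 0 0;2 3.2 0 0;2 3.2 0 0;2 3.2 0 0;2 3.2 0 0;2 3.2 0 0;2 3.2 0 0;2 3.2 0 0;2 3.2 0 0;1 2 0 0;0 0 0 0"

```text
time_s: 2.1
tcp_pos: [0.5116, -0.1582, 0.2215]
ee_rot: [[0.964, -0.266, -0.002], [-0.266, -0.964, -0.001], [-0.001, 0.001, -1.0]]
wrist_force: [0.8, 0.9, 0.3]
gripper_width: 0.576
gripper_force: 0.0
```

```bash
cat > g.py <<'E'
from h import *
q=sense(); R=np.array(q["ee_rot"]); yaw=np.degrees(np.arctan2(R[1,1],R[0,1]))
print(q["time_s"],q["tcp_pos"],"yaw",yaw,"togo cm",R.T@(np.array([.5122,-.193,.068])-q["tcp_pos"])*100,"turn",yaw+133.9,q["joints"],q["wrist_force"],q["gripper_width"])
E
python3 g.py
```

```text
2.1 [ 0.51160302 -0.15823944  0.22150311] yaw -105.39799658845492 togo cm [ 1.00229962  3.32028635 15.35218806] turn 28.50200341154509 [ 1.94397072e-01  1.34195706e+01 -1.21727129e+01  3.61165139e-02
 -6.45011822e+01  7.43919918e+01] [0.7935059 0.9079689 0.2990135] 0.5755304486896586
```

Request:
step_arm:
  targets: "0.5 1.6 0 0;0.5 1.7 0 0;0 0 1 6;0 0 2 6;0 0 2 6;0 0 2 6;0 0 1 4.5;0 0 0 0;0 0 0 0"

```text
time_s: 2.85
tcp_pos: [0.512, -0.1888, 0.1422]
ee_rot: [[0.726, -0.688, -0.002], [-0.688, -0.726, -0.0], [-0.001, 0.001, -1.0]]
wrist_force: [0.2, -0.3, 1.3]
gripper_width: 0.575
gripper_force: 0.0
```

```bash
python3 g.py
python3 - <<'E'
from h import *
c=cams.capture("scene"); cv2.imwrite("pics/s1.png",cv2.resize(c["frame"],(800,600)))
E
```

```text
2.85 [ 0.51204884 -0.1888391   0.14215195] yaw -133.4600437242083 togo cm [0.30537631 0.2832225  7.41518743] turn 0.43995627579170105 [-3.21265181e+00  1.86421343e+01 -1.72478577e+01  1.06263859e-02
 -5.42002895e+01  4.97463495e+01] [ 0.24335301 -0.31766327  1.27809996] 0.5748855666215237
```

View pics/s1.png

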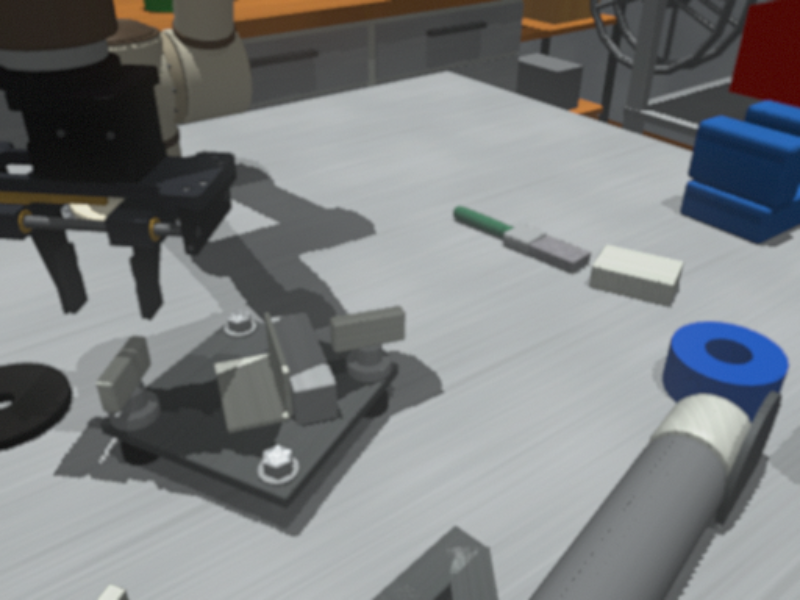

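The fingertips are at about (75,308) and (150,315). The bar is below them, about (124,375). I'll check that against the projections.

Run:
```python
from h import *
import pickle
c=pickle.load(open("scene.pkl","rb")); R=np.array(c["rotation"]).T
X=np.array([[.5122,-.193,.085],[.512,-.1888,.142],[.5379,-.2111,.1],[.4937,-.1675,.1],[.5313,-.2177,.1],[.5313,-.2177,.07]])
print(cv2.projectPoints(X,cv2.Rodrigues(R)[0],-R@c["eye"],K(c),np.array(c["dist_coeffs"],float))[0].reshape(-1,2)*1.5625)
```

```text
[[124.41030377 372.23287463]
 [115.17417506 308.8402579 ]
 [108.2428283  381.97990577]
 [144.19708251 334.63988292]
 [ 96.29068497 380.80952793]
 [104.6774551  412.19791971]]
```

The projections agree. Descend and grip.

Request:
step_arm:
  targets: "0.3 0.3 0 0.4;0 0 1 0;0 0 1.5 0;0 0 1.5 0;0 0 1.5 0;0 0 1 0;0 0 0.7 0;0 0 0 0;0 0 0 0"

```text
time_s: 3.65
tcp_pos: [0.5127, -0.1935, 0.0706]
ee_rot: [[0.719, -0.695, 0.0], [-0.695, -0.719, -0.0], [0.0, 0.0, -1.0]]
wrist_force: [-0.9, 0.6, 0.4]
gripper_width: 0.576
gripper_force: 0.0
```

Request:
step_arm:
  targets: "0 0 0 0;0 0 0 0;0 0 0 0;0 0 0 0;0 0 0 0;0 0 0 0;0 0 0 0;0 0 0 0"
  claw: 0

```text
time_s: 4.32
tcp_pos: [0.5129, -0.1931, 0.0706]
ee_rot: [[0.719, -0.695, 0.001], [-0.695, -0.719, 0.0], [0.001, -0.001, -1.0]]
wrist_force: [1.5, 2.1, -1.5]
gripper_width: 0.16
gripper_force: 30.0
```

```bash
python3 g.py
```

```text
4.3167 [ 0.51294771 -0.19310732  0.07061018] yaw -133.98757409450593 togo cm [-0.06139524  0.04442116  0.26094717] turn -0.0875740945059249 [-3.68745257e+00  2.37953035e+01 -2.16108803e+01 -2.18709413e-02
 -4.45391234e+01  4.97154471e+01] [ 1.54540577  2.07962006 -1.52732188] 0.15999366517854494
```

Gripped at 14 mm, the bar's width. Turning 64° clockwise.

Request:
step_arm:
  targets: "0 0 0 3;0 0 0 4;0 0 0 4;0 0 0 4;0 0 0 4;0 0 0 4;0 0 0 4;0 0 0 4;0 0 0 1;0 0 0 0;0 0 0 0"

```text
time_s: 5.23
tcp_pos: [0.5125, -0.1933, 0.0708]
ee_rot: [[0.243, -0.97, -0.0], [-0.97, -0.243, 0.0], [-0.0, 0.0, -1.0]]
wrist_force: [-1.4, 2.4, 3.9]
gripper_width: 0.155
gripper_force: 30.0
```

Request:
step_arm:
  targets: "0 0 0 4;0 0 0 4;0 0 0 4;0 0 0 4;0 0 0 4;0 0 0 4;0 0 0 4;0 0 0 4;0 0 0 0;0 0 0 0;0 0 0 0;0 0 0 0"

```text
time_s: 6.23
tcp_pos: [0.512, -0.1929, 0.0714]
ee_rot: [[-0.308, -0.951, -0.001], [-0.951, 0.308, 0.001], [-0.0, 0.001, -1.0]]
wrist_force: [-2.4, 4.8, 6.9]
gripper_width: 0.16
gripper_force: 30.0
```

```bash
python3 g.py;python3 - <<'E'
from h import *
c=cams.capture("scene"); cv2.imwrite("pics/s2.png",cv2.resize(c["frame"],(800,600)))
E
```

```text
6.2333 [ 0.51196841 -0.19292382  0.07139162] yaw 162.03262227633238 togo cm [ 1.62211579e-04 -2.47546748e-02  3.39134608e-01] turn 295.9326222763324 [-3.68018475e+00  2.37038630e+01 -2.16160530e+01 -3.60683223e-02
 -4.47390547e+01 -1.42615654e+01] [-2.36630055  4.84355535  6.85184256] 0.15991845007203553
```

View pics/s2.png

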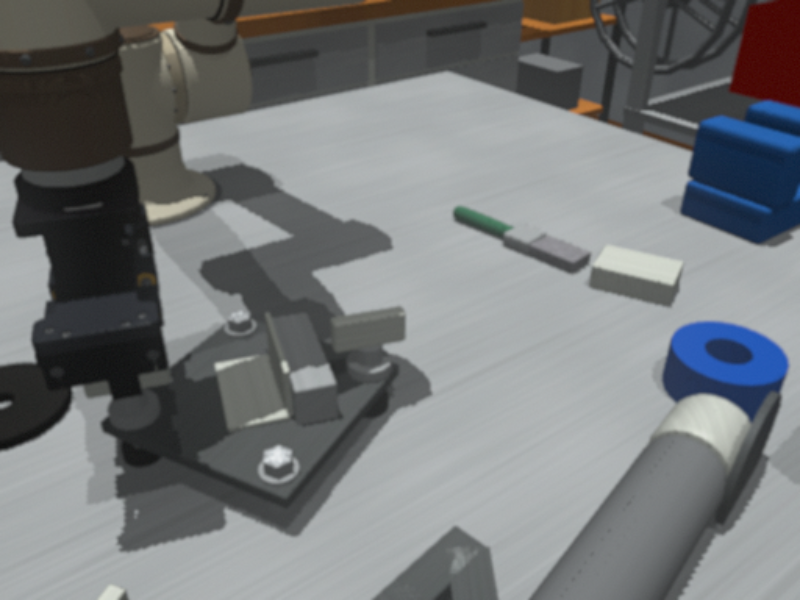

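The grip is now at 72°, along the diagonal, and the base corners at (105,425) and (288,497) have not moved. Release and lift.

Request:
step_arm:
  targets: "0 0 0 0;0 0 0 0;0 0 0 0;0 0 0 0;0 0 0 0;0 0 0 0"
  claw: 5

```text
time_s: 6.78
tcp_pos: [0.512, -0.1935, 0.0701]
ee_rot: [[-0.31, -0.951, -0.001], [-0.951, 0.31, 0.0], [0.0, 0.001, -1.0]]
wrist_force: [0.3, -0.3, 0.5]
gripper_width: 0.516
gripper_force: 0.0
```

Request:
step_arm:
  targets: "0 0 -0.7 0;0 0 -1 0;0 0 -1.5 0;0 0 -2 0;0 0 -3 0;0 0 -3 0;0 -3 -1 0;0 -3.5 0 0;0 -3.5 0 0;0 -3.5 0 0;0 -2 0 0;0 0 0 0"

```text
time_s: 7.78
tcp_pos: [0.6629, -0.2425, 0.1918]
ee_rot: [[-0.31, -0.951, 0.001], [-0.951, 0.31, -0.001], [0.0, -0.001, -1.0]]
wrist_force: [1.1, 0.3, -1.3]
gripper_width: 0.576
gripper_force: 0.0
```

```bash
python3 g.py;python3 - <<'E'
from h import *
c=cams.capture("top"); import pickle; pickle.dump(c,open("top2.pkl","wb")); cv2.imwrite("pics/t2.png",cv2.resize(c["frame"][120:310,230:430],(630,600),interpolation=cv2.INTER_CUBIC))
E
```

```text
7.7833 [ 0.66287988 -0.24245873  0.19184833] yaw 161.9643986653847 togo cm [-0.04207568 15.87445102 12.3648715 ] turn 295.86439866538467 [-6.99051422e+00  3.10598687e+01  1.07662099e+01  3.60130643e-02
 -6.96395452e+01 -1.10576101e+01] [ 1.09477939  0.31421245 -1.26701981] 0.5756087216938992
```

View pics/t2.png

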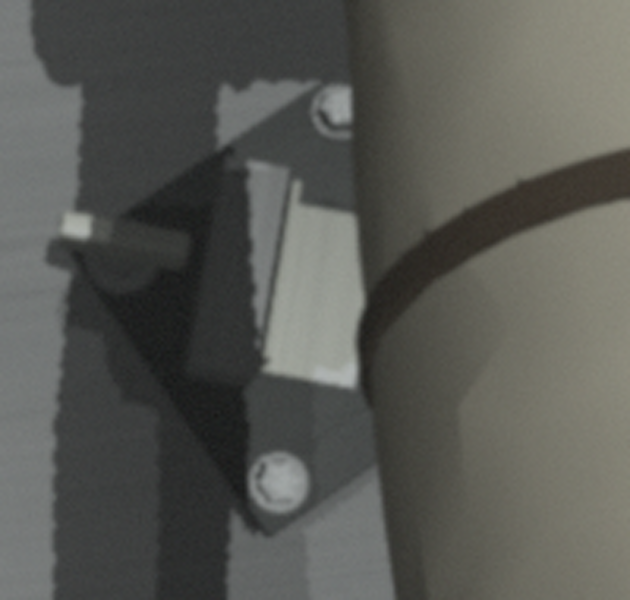

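The arm blocks the top view of the slack jack, so I'll swing it to the right for a clear look.

Request:
step_arm:
  targets: "2 0 0 0;3.5 0 0 0;3.5 0 0 0;3.5 0 0 0;3.5 0 0 0;3.5 0 0 0;3.5 0 0 0;3 0 0 0;1 0 0 0;0 0 0 0;0 0 0 0"

```text
time_s: 8.75
tcp_pos: [0.5758, -0.4977, 0.1931]
ee_rot: [[-0.31, -0.951, 0.0], [-0.951, 0.31, 0.0], [-0.0, -0.0, -1.0]]
wrist_force: [0.1, -0.2, 0.1]
gripper_width: 0.57
gripper_force: 0.0
```

Run:
```python
from h import *
c=cams.capture("top"); cv2.imwrite("pics/t3.png",cv2.resize(c["frame"][120:310,230:430],(630,600),interpolation=cv2.INTER_CUBIC))
```

```text
(no output)
```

View pics/t3.png

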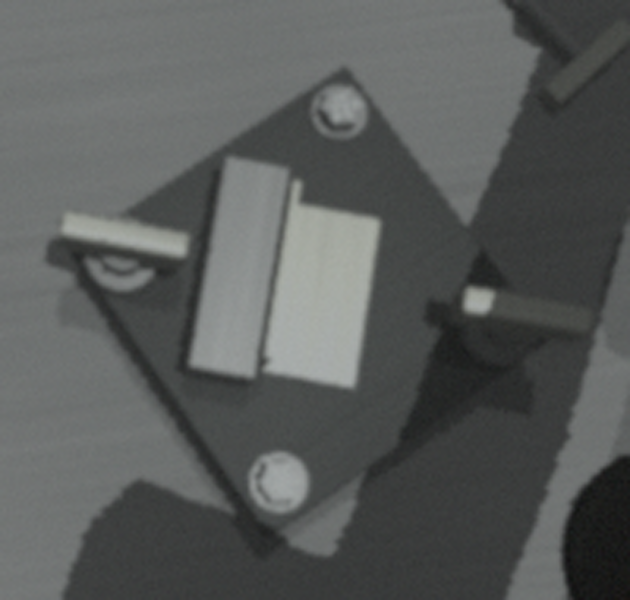

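The slack bar now runs from (465,300) to (592,320). It is parallel to the snug bar (62,225)–(188,243) and points at it. The arm is clear, so I'm handing in.

```bash
python3 -c "
from station import r
print(r.finish_job())"
```

```text
the job is handed in; nothing more can be done
None
```

I turned the slack jack's bar about 64° clockwise until it lay along the diagonal, let go, and handed the job in at about 9 s. The final picture shows it pointing at the snug jack, with the base and snug jack unmoved; the foot loads could not be measured and no verdict came back.

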